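# Hang the denture brush in its soaking cup by its hook

## Task

Take the orange denture brush out of its leaning stand and hang it by its own grey hook over the rim of the blue soaking cup, upright with the bristle head hanging inside the cup clear of its floor and the hook's lip outside. Lower it until you feel the hook bear on the rim and only then let go, gently: do not drop it or press hard. Leave the cup standing where it is and do not disturb the lid, the egg-shaped pill pot, the green scrubber or the compact mirror.

Things in the scene. Friction and masses are not known exactly. Their poses are not given: they have to be found in the camera images.
- brush_grip (a point): Grip point of the loose orange denture brush (70 g, 170 mm long): centre of its plain handle, 142 mm from the head end, 28 mm from the free end. Handle 10 mm along own x, 12 mm along own y (grip across y). Own z: head to free end; +x: hook side; bristles face -y. Starts head-down in the stand, free end leaning 38 deg from vertical, hook on the upper side.
- hook_zone (a point): Point on the brush's axis 72 mm from the head end, brush axes. The grey hook clip's underside, which bears on the rim, is set anywhere within 12 mm of it along z: not reported, find by touch (clip holds to 35 N, is 10 mm tall). Slot open headwards, own x 5 mm (handle face) to 14 mm; lip 3 mm thick, 12 wide, reaching 28 mm headwards of the underside, tip flared 2 mm outward.
- brush_head (a point): Brush axis at the very end of the head, 142 mm along -z from the grip point, same axes. Head 34 mm long, 10 mm thick (x), from y = -10 (bristle tips) to +8 mm. Draw the brush out along its own +z; 100 mm clears the stand.
- cup: Blue round soaking cup, loose, open, 105 mm high, outer radius at the rim 45 mm, wall 4 mm, inner floor about 5 mm above its underside, 0.6 kg. Stands upright on the glass shelf. Origin: centre of its underside; z up. Any part of the rim may be used.
- cup_mouth (a point): Centre of the cup's mouth, level with the top of the rim (105 mm above the underside).
- stand: Fixed white leaning brush stand on a chrome foot (110 x 44 mm), leaning to its own -x. Origin on the glass shelf (45 mm above the work surface), 18 mm below where the head end rests. A box 28 mm deep surrounds the head, a 29 mm wide back rest lies under the brush as far as 108 mm from the head end; beyond that the handle is free all round.
- cup_lid: Bystander: loose white twist-lock lid, 98 mm across, 32 mm high, origin at the centre of its underside.
- pill_pot: Bystander: loose white ceramic egg-shaped pill pot, 49 mm across, 63 mm high, origin at the centre of its underside.
- scrubber: Bystander: loose green round hard silicone denture scrubber, 52 mm across, 28 mm high, origin at the centre of its underside.
- compact: Bystander: loose black compact mirror standing open, 72 mm across, 78 mm high, its raised mirror on its own +x side, origin at the centre of its base's underside.
Not all that is in view belongs to the job. Of the things that look like the part that bears brush_grip, the largest one is meant.

How it is judged:
On the way, in this order (a step that is already met when the one before it is completed fails the run):
1. the brush is drawn out of the stand in the fingers (distance between brush_head and stand above 0.09 m and contact force between the fingers and brush above 1 N), for 0.1 s.
2. still held, the upright brush bears by its hook on the cup's rim (0.5 N or more), head inside the cup (angle between brush_head's own z axis and vertical below 0.35 rad and z of brush_head in the frame of cup between 0.014 and 0.047 m and horizontal distance between brush_head and cup_mouth below 0.042 m and contact force between brush and cup above 0.5 N and contact force between the fingers and brush above 1 N), for 0.2 s.
At the end, for the whole second after the job is handed in: The brush, released and at rest, hangs by its hook on the cup's rim: within 0.35 rad of upright, its head end within 42 mm of the cup's axis and 14 to 47 mm above the cup's underside; the cup stands upright on the shelf (angle between brush_head's own z axis and vertical below 0.35 rad and z of brush_head in the frame of cup between 0.014 and 0.047 m and horizontal distance between brush_head and cup_mouth below 0.042 m and contact force between brush and cup above 0.1 N and linear speed of brush below 0.02 m/s and angular speed of brush below 0.2 rad/s and contact force between the fingers and brush below 0.01 N and angle between cup's own z axis and vertical below 0.06 rad and height (world z) of cup between 0.04 and 0.05 m); the robot touches nothing.
It fails at once if the brush is pressed or dropped on the cup with more than 20 N (contact force between brush and cup above 20 N).
It fails at once if the cup is shifted more than 25 mm or tipped more than 0.25 rad (distance of cup from where it was at the start of the episode above 0.025 m or angle between cup's own z axis and vertical above 0.25 rad).
It fails at once if a bystander is moved more than 15 mm (distance of any of cup_lid, pill_pot, scrubber, compact from where it was at the start of the episode above 0.015 m).
It also fails if it takes over 43 s, if anything falls off the work surface, if the arm or the gripper's body presses on something with over 40 N, if the wrist force passes 120 N, or if a joint passes its speed limit or range.

## Robot

A 6-joint arm with a two-finger parallel gripper is mounted at the origin on the work surface. World frame = base frame: x ahead of the robot, y to its left, z up, the work surface at z = 0. Lengths are in m, angles in rad, forces in N, time in s.
With the tool pointing down it reaches from about 0.425 to 0.95 m from the base axis. Payload 3.5 kg.
Tool frame: the origin (TCP) lies midway between the tips of the shut fingers; the grasp point (between the pads) lies 19 mm behind it (ctrl.pinch_z is the distance from the TCP to the grasp point, in m); z points along the fingers, y is the line along which they close (so a half turn about z gives the same grasp; the last joint's range is limited). The gripper opens to 85 mm and grips with 20 to 120 N. Pads are 22 mm wide; open, the fingers measure 114 mm over their backs; the gripper's body (76 mm by 85 mm) begins 54 mm behind the grasp point. The pads swing forward as they close: fully open they stand 13 mm farther back than shut.
Start: joints at [-1.284, 0.286, 1.577, -0, 1.279, -0.15], TCP at [0.286, -0.612, 0.231] pointing down, gripper open.
Joint ranges: [-2.77, 2.77], [-0.9, 2.22], [0.21, 2.48], [-1.53, 4.67], [0.24, 2.81], [-2.84, 2.84]. Speed limits (rad/s): [2.79, 2.79, 3.14, 3.14, 3.14, 3.14].

## Interface

Orientations are given as a unit quaternion [x, y, z, w].
In Python, from plant import get_state, viewer, sign_off, ctrl gives the robot as it stands. The module is installed in compiled form; this text tells all that it offers.
- The arm moves only by the shell command python3 -m handwheel 'ROWS' [FORCE]. ROWS is JSON, a list that holds one entry, the list of rows, each a list of 5 numbers: the finger opening in m, from 0 to 0.0854, then the shift along the tool's x, y, z in m, then the turn about the tool's z in degrees. In form: [[[claw, x, y, z, spin], ...]]. A call has 1 to 12 rows; each row shifts and turns the commanded pose from where the row before left it, along the tool's axes as they then stand; what a row does not reach is not made up. A row lasts 1/12 s, in which the tool goes at most 41.7 mm and 7.16 degrees, less where a joint would pass 70% of its speed; a pose out of reach is approached as far as the arm can. A call is refused whole if a number of a shift passes 0.0417 or a number of a turn 7.16, either way. A call with a gripper value outside its range is refused whole. The fingers move at their own pace and stop on an object; FORCE is the grip in N (left out, the last holds). Time passes only in rows, so rows that do not move let the fingers close. It gives the time, the measured TCP pose, the force, the opening and the grip force at its end, in the units of the state.
- get_state(): the state, without advancing time (a new reading comes with each control period).
- viewer.read_camera(name): name is "side" or "top" or "wrist"; returns the picture (400x640x3 uint8, blue, green, red); there is no depth.
- viewer.camera_params(name): a dict with "fov_y" (degrees; the focal length in pixels is half the picture's height over the tangent of half this angle, whatever the lens; pixels are square), "cx", "cy" (the principal point, pixels), "xyz" and "attitude" of the camera in the world; the wrist camera has in their place "hand_eye" (4x4, takes a point from camera to tool coordinates, whose origin is the TCP and whose axes are the flange's). Camera axes: x right, y up, looking along -z (the intrinsics and any distortion apply to the point x, -y, -z); pixel columns grow to the right and rows downward; lengths in m; the calibration is good to about 2 mm. A picture is of the moment at which its call begins: read the wrist's pose just before it. camera_params takes no time and is no camera call.
- sign_off(): hands the job in; it is judged then, once.
Trained networks look in the newest picture that a camera, given by its name, has taken for a name from the list of things; names that differ only in an ending like _2 or _b are one class to them, and where a whole thing is asked for, a point or a joint stands for the part that bears it (a point fixed in the world has none). Each returns a list of dicts, best first, with "confidence" (0 to 1); they miss things now and then, are a little off and sometimes report something else, mostly with a low value. They report only what shows in the picture. A call takes as long as a camera call. They do not tell look-alikes from the thing itself.
- viewer.look_for(camera, name): "extent" ([left, top, width, height] as shares, 0 to 1, of the picture: columns of its width, rows of its height, round what is visible of it).
- viewer.outline_of(camera, name): "mask" (400x640 bool, what is visible of it) and "extent" ([left, top, width, height] as shares, 0 to 1, of the picture: columns of its width, rows of its height, round what is visible of it).
- viewer.pinpoint(camera, name): "xy" ([column, row] as shares, 0 to 1, of the picture: columns of its width, rows of its height: a listed point, or the origin of a listed thing).
The state is a dict: "time": time; "qpos": joint angles; "dq": joint speeds; "joint_efforts": joint torques, N m; "eef_pos": TCP position; "tcp_rot": TCP orientation; "contact_force": force on the tool from outside, world axes, zero at the start; "wrist_torque": the same for the moment, N m; "opening": opening from 0.0 (shut) to 1.0 (fully open); "finger_force": force on a finger pad.
Only numpy, scipy, OpenCV 4.12 (cv2) and the standard library are available. Lean on these libraries where they do the work, as an engineer would, in place of code of your own. Each camera call takes 0.05 s, during which the arm holds its last target. There are 200 camera calls.

## Working session

There is one attempt and no reset: what is moved stays moved. The work goes in short steps, Python scripts to look and compute and a shell command to move; the robot and the scene stay as the last step left them, time stands still between calls to the robot, and variables do not carry over. Pictures are saved under pics/ and viewed, at most 10 in all, crops included, and the job is handed in when it is done.

```bash
mkdir -p pics; cat > h.py <<'E'
import numpy as np, cv2
from plant import get_state, viewer, ctrl
from scipy.spatial.transform import Rotation as R
E
python3 - <<'E'
from h import *
ims=[]
for c in("side","top"):
    p=viewer.camera_params(c);print(c,p)
    im=viewer.read_camera(c);cv2.imwrite(f"pics/{c}0.png",im);ims.append(im)
    for n in("brush_grip","hook_zone","brush_head","cup_mouth","cup","stand","cup_lid","pill_pot","scrubber","compact"):
        print(n,[(np.round(np.array(d["xy"])*[640,400],1).tolist(),round(d["confidence"],2)) for d in viewer.pinpoint(c,n)][:4])
print(viewer.camera_params("wrist"),ctrl.pinch_z,get_state())
E
```

```text
side {'fov_y': 55.42429149059689, 'cx': 323.7038764362033, 'cy': 201.75417954092035, 'xyz': array([ 0.02282763, -0.74981311,  0.59494314]), 'attitude': array([ 0.47348362, -0.14496039, -0.27609621,  0.82375399])}
brush_grip [([289.6, 342.3], 0.66), ([355.5, 209.3], 0.48)]
hook_zone [([300.9, 359.8], 0.57), ([367.6, 219.6], 0.55)]
brush_head [([315.8, 380.4], 0.65), ([434.5, 379.2], 0.5)]
cup_mouth [([268.0, 153.4], 0.97)]
cup [([268.9, 181.6], 0.75), ([267.2, 149.3], 0.35)]
stand [([380.2, 237.6], 0.72)]
cup_lid [([420.9, 214.4], 0.86), ([367.6, 218.5], 0.34)]
pill_pot [([284.1, 220.9], 0.7), ([322.5, 203.6], 0.52), ([422.0, 220.0], 0.15)]
scrubber [([285.1, 222.3], 0.67)]
compact [([338.4, 168.9], 0.49)]
top {'fov_y': 45.711470991091986, 'cx': 315.7741124419515, 'cy': 200.24872671501166, 'xyz': array([ 0.20514543, -0.15542883,  1.4951687 ]), 'attitude': array([-0.07125677,  0.06726172,  0.70374282, -0.70366496])}
brush_grip [([342.8, 195.8], 0.63), ([448.5, 265.8], 0.62)]
hook_zone [([442.5, 247.2], 0.54), ([341.4, 185.5], 0.46)]
brush_head [([438.8, 230.8], 0.66), ([200.0, 192.5], 
[... 824 characters left out ...]
y([-1.28401265e+00,  2.86302788e-01,  1.57670915e+00,  1.00853260e-05,
        1.27859111e+00, -1.49980098e-01]), 'dq': array([-3.81202248e-04,  2.52879029e-04,  1.02481584e-03,  6.63156501e-05,
        1.18703330e-03,  6.04506709e-04]), 'joint_efforts': array([-4.88236801e-04, -4.05976403e+01, -2.92942679e+01, -1.75527557e-04,
        5.96078444e-04, -3.12649469e-06]), 'eef_pos': array([ 0.28556804, -0.61160046,  0.23131804]), 'tcp_rot': array([ 9.76249607e-01,  2.16648807e-01,  4.46218530e-06, -5.51806540e-06]), 'contact_force': array([ 0.68848279,  0.45849189, -0.90842408]), 'wrist_torque': array([-0.03124247, -0.01617173, -0.04259268]), 'finger_force': 0.0, 'opening': 1.0035076539972285}
```

View pics/side0.png

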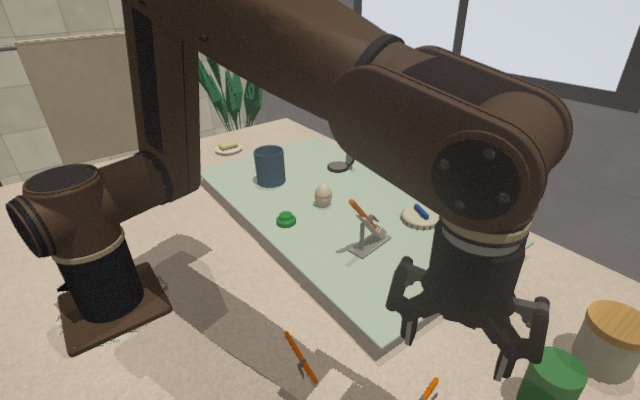

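View pics/top0.png

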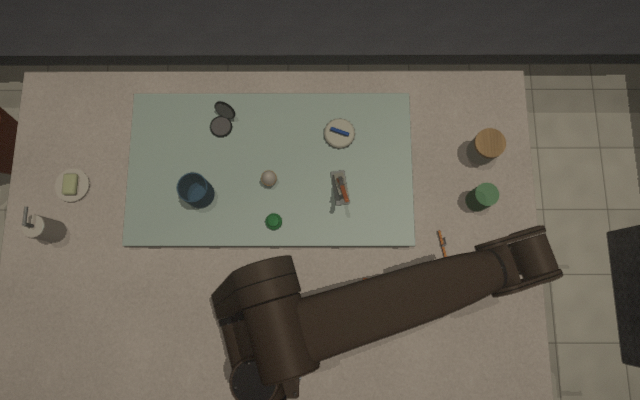

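```bash
cat >> h.py <<'E'
def ray(c,uv):
    p=viewer.camera_params(c); f=200/np.tan(np.radians(p["fov_y"]/2))
    if c=="wrist":
        s=get_state(); H=p["hand_eye"]; Rt=R.from_quat(s["tcp_rot"]).as_matrix()
        o=s["eef_pos"]+Rt@H[:3,3]; M=Rt@H[:3,:3]
    else: o=np.array(p["xyz"]); M=R.from_quat(p["attitude"]).as_matrix()
    d=M@np.array([(uv[0]-p["cx"])/f,-(uv[1]-p["cy"])/f,-1]); return o,d/np.linalg.norm(d)
def tri(rs):
    A=sum(np.eye(3)-np.outer(d,d) for o,d in rs); b=sum((np.eye(3)-np.outer(d,d))@o for o,d in rs)
    x=np.linalg.solve(A,b); return x,[round(np.linalg.norm(np.cross(x-o,d))*1e3,1) for o,d in rs]
def atz(r,z): o,d=r; return o+d*(z-o[2])/d[2]
E
python3 - <<'E'
from h import *
P={"grip":((355.5,209.3),(342.8,195.8)),"hook":((367.6,219.6),(341.4,185.5)),"mouth":((268,153.4),(192.1,184.7)),"stand":((380.2,237.6),(338.1,178)),"headsA":((380.2,237.6),(336.1,174.1)),"pot":((322.5,203.6),(271.1,179.9)),"scrub":((285.1,222.3),(272.2,220.7)),"lid":((420.9,214.4),(338.9,134.3)),"compact":((338.4,168.9),(220.9,122.3))}
for n,(a,b) in P.items(): print(n,tri([ray("side",a),ray("top",b)]))
print("lookalikes", atz(ray("side",(289.6,342.3)),.03),atz(ray("side",(316,380)),.03),atz(ray("top",(448,266)),.03),atz(ray("top",(439,231)),.03))
s=cv2.imread("pics/side0.png");t=cv2.imread("pics/top0.png")
a=cv2.resize(s[185:260,330:450],(800,500)[:2],interpolation=3);a=cv2.resize(s[190:260,335:405],(400,400),interpolation=3)
b=cv2.resize(t[160:220,310:370],(400,400),interpolation=3)
cc=cv2.resize(s[325:400,270:450],(480,200),interpolation=3)
cc=cv2.copyMakeBorder(cc,0,0,0,320,0)
cv2.imwrite("pics/crop1.png",np.vstack([np.hstack([a,b]),cc]))
E
```

```text
grip (array([ 0.4822449 , -0.22486489,  0.16302828]), [np.float64(0.7), np.float64(0.7)])
hook (array([ 0.52193015, -0.22285356,  0.11955536]), [np.float64(1.5), np.float64(1.5)])
mouth (array([0.51759283, 0.21870109, 0.13519387]), [np.float64(5.2), np.float64(5.2)])
stand (array([ 0.56591746, -0.2183417 ,  0.0462711 ]), [np.float64(1.9), np.float64(1.9)])
headsA (array([ 0.57822278, -0.21063943,  0.03711011]), [np.float64(1.3), np.float64(1.3)])
pot (array([ 0.55489662, -0.00522997,  0.04778496]), [np.float64(3.5), np.float64(3.5)])
scrub (array([ 0.42737746, -0.01096134,  0.04042491]), [np.float64(2.6), np.float64(2.6)])
lid (array([ 0.70534185, -0.22176169,  0.05941027]), [np.float64(2.0), np.float64(2.0)])
compact (array([0.74854454, 0.16448597, 0.03362346]), [np.float64(6.3), np.float64(6.3)])
lookalikes [ 0.23570247 -0.33506544  0.03      ] [ 0.23057412 -0.42444531  0.03      ] [ 0.29102196 -0.5516472   0.03      ] [ 0.3988065  -0.52955559  0.03      ]
```

View pics/crop1.png

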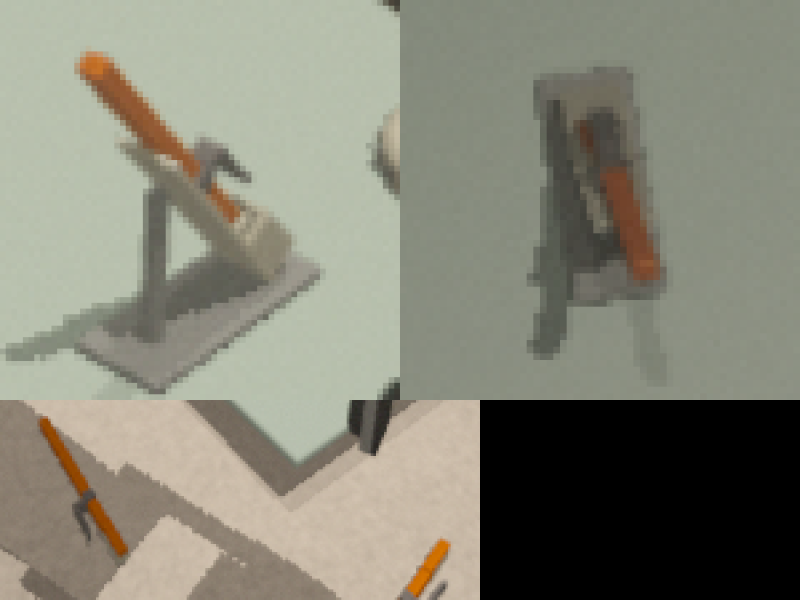

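Candidates in the side view are the brush in the shelf stand (355,205), one off the shelf at (300,360) and one at (430,388). The crop shows the first sitting in the chrome-footed stand on the glass shelf. Its triangulated size (grip z 0.163, about 84 mm horizontal offset from the stand) fits the full-size brush. The other two lie well off the shelf, so I'm taking the stand one. Next I move above it.

```bash
python3 -m handwheel '[[[0.0854,0.0284,-0.0223,-0.0033,0],[0.0854,0.0284,-0.0223,-0.0033,0],[0.0854,0.0284,-0.0223,-0.0033,0],[0.0854,0.0284,-0.0223,-0.0033,0],[0.0854,0.0284,-0.0223,-0.0033,0],[0.0854,0.0284,-0.0223,-0.0033,0],[0.0854,0.0284,-0.0223,-0.0033,0],[0.0854,0.0284,-0.0223,-0.0033,0],[0.0854,0.0284,-0.0223,-0.0033,0],[0.0854,0.0284,-0.0223,-0.0033,0],[0.0854,0.0284,-0.0223,-0.0033,0],[0.0854,0.0284,-0.0223,-0.0033,0]]]'
python3 -m handwheel '[[[0.0854,0,0,0,7],[0.0854,0,0,0,7],[0.0854,0,0,0,7],[0.0854,0,0,0,0],[0.0854,0,0,0,0]]]'
python3 - <<'E'
from h import *
s=get_state();print(s["eef_pos"],R.from_quat(s["tcp_rot"]).as_matrix().round(3).tolist())
im=viewer.read_camera("wrist");cv2.imwrite("pics/w1.png",im)
for n in("brush_grip","hook_zone","brush_head","stand"):
    for d in viewer.pinpoint("wrist",n)[:3]:
        uv=np.array(d["xy"])*[640,400];print(n,uv.round(1),round(d["confidence"],2),[atz(ray("wrist",uv),z).round(4) for z in {"brush_grip":(.163,.175),"hook_zone":(.12,),"brush_head":(.063,),"stand":(.045,)}[n]])
T=viewer.read_camera("side")
for n in("brush_grip","hook_zone"):
    for d in viewer.pinpoint("side",n): print(n,np.array(d["xy"])*[640,400],d["confidence"])
E
```

```text
time: 2.1
eef_pos: [0.4817, -0.2233, 0.2714]
tcp_rot: [0.976, 0.217, 0.0, 0.0]
contact_force: [0.6, 0.0, -0.2]
opening: 1.002
finger_force: 0.0
time: 2.52
eef_pos: [0.4812, -0.2249, 0.2711]
tcp_rot: [0.999, 0.037, 0.0, 0.0]
contact_force: [0.3, -0.2, -0.4]
opening: 1.005
finger_force: 0.0
[ 0.48119435 -0.22489567  0.27106693] [[0.997, 0.073, 0.0], [0.073, -0.997, -0.0], [0.0, 0.0, -1.0]]
brush_grip [514.8 286.1] 0.93 [array([ 0.3978, -0.4308,  0.163 ]), array([ 0.4056, -0.4207,  0.175 ])]
brush_grip [359.6 300.3] 0.78 [array([ 0.3695, -0.276 ,  0.163 ]), array([ 0.3786, -0.2734,  0.175 ])]
brush_grip [326.7 201.5] 0.76 [array([ 0.4745, -0.2336,  0.163 ]), array([ 0.4786, -0.2329,  0.175 ])]
hook_zone [391.6 307.1] 0.94 [array([ 0.3297, -0.3256,  0.12  ])]
hook_zone [510.6 260. ] 0.65 [array([ 0.404 , -0.4521,  0.12  ])]
brush_head [314.7  99.8] 0.87 [array([ 0.5622, -0.2154,  0.063 ])]
brush_head [515.4 224.7] 0.85 [array([ 0.4257, -0.4887,  0.063 ])]
brush_head [419.8 315.7] 0.68 [array([ 0.2728, -0.3894,  0.063 ])]
stand [315.4  99. ] 0.8 [array([ 0.5633, -0.2159,  0.045 ])]
brush_grip [289.088 340.48 ] 0.78
brush_grip [356.928 208.32 ] 0.52
brush_grip [419.904 219.8  ] 0.24
hook_zone [363.776 217.8  ] 0.79
hook_zone [420.992 219.   ] 0.74
hook_zone [300.48 359.28] 0.71
```

View pics/w1.png

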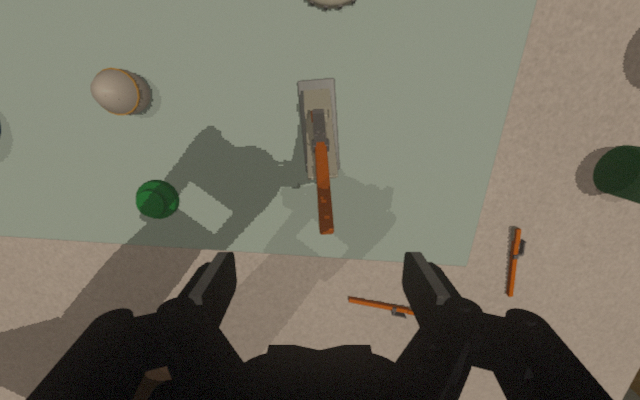

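```bash
python3 - <<'E'
from h import *
from scipy.optimize import least_squares
im=cv2.imread("pics/w1.png");hsv=cv2.cvtColor(im,cv2.COLOR_BGR2HSV)
m=((hsv[...,0]<14)&(hsv[...,1]>150)&(hsv[...,2]>60));m[:,:300]=0;m[:,345:]=0;m[:,:]&=True;m[240:]=0
ys=[y for y in range(140,240) if m[y].sum()>4]
L=[(np.where(m[y])[0].mean(),y,m[y].sum()) for y in ys];print(ys[0],ys[-1],[ (round(a,1),b,int(c)) for a,b,c in L[::12]])
c=np.polyfit([b for a,b,_ in L],[a for a,b,_ in L],1)
rows=[150,180,210,228]; rs=[ray("wrist",(np.polyval(c,r),r)) for r in rows]
th=np.radians(38)
print("free end row",ys[-1])
re=ray("wrist",(np.polyval(c,ys[-1]-3),ys[-1]-3))
rsd=ray("side",(349,200.5)) # free end centre
p=viewer.camera_params("top")
def f(q):
    h=np.array([q[0],q[1],.063]);a=np.array([-np.sin(th)*np.cos(q[2]),-np.sin(th)*np.sin(q[2]),np.cos(th)])
    r=[]
    for o,d in rs:
        n=np.cross(a,d);r.append((h-o)@n/np.linalg.norm(n))
    e=h+.170*a
    for o,d in (re,): r+=list(np.cross(e-o,d))
    return r
s=least_squares(f,[.57,-.215,.1]);q=s.x
a=np.array([-np.sin(th)*np.cos(q[2]),-np.sin(th)*np.sin(q[2]),np.cos(th)]);h=np.array([q[0],q[1],.063])
print("head",h,"yaw",np.degrees(q[2]),"grip",h+.142*a,"hook",h+.072*a,"end",h+.17*a,np.abs(s.fun).max(),"side ray dist",np.linalg.norm(np.cross(h+.17*a-rsd[0],rsd[1])))
E
```

```text
142 233 [(np.float64(320.0), 142, 7), (np.float64(320.5), 154, 12), (np.float64(321.5), 166, 12), (np.float64(322.5), 178, 12), (np.float64(323.5), 190, 12), (np.float64(324.5), 202, 12), (np.float64(325.2), 214, 12), (np.float64(326.0), 226, 13)]
free end row 233
head [ 0.56500599 -0.21760832  0.063     ] yaw 8.609824629000496 grip [ 0.47856727 -0.23069611  0.17489753] hook [ 0.52117791 -0.22424439  0.11973677] end [ 0.46152301 -0.2332768   0.19696183] 9.53116710841239e-13 side ray dist 0.004473601492618457
```

```bash
python3 -m handwheel '[[[0.05,0,0,0,-4.4],[0.05,-0.0034,0.0053,0.015,0],[0.05,0,0,0.025,0],[0.05,0,0,0.025,0],[0.05,0,0,0.025,0],[0.05,0,0,0.015,0],[0.05,0,0,0.01,0],[0.05,0,0,0,0],[0.05,0,0,0,0]]]' 25
python3 - <<'E'
from h import *
cv2.imwrite("pics/w2.png",viewer.read_camera("wrist")); a=viewer.read_camera("side")[170:270,310:450]
print(get_state()["eef_pos"])
cv2.imwrite("pics/v2.png",np.hstack([cv2.resize(cv2.imread("pics/w2.png")[40:360,220:420],(300,480)),cv2.resize(a,(480,480),interpolation=3)]))
E
```

```text
time: 3.67
eef_pos: [0.4787, -0.2308, 0.1561]
tcp_rot: [0.997, 0.074, -0.0, -0.0]
contact_force: [0.2, -0.4, -0.2]
opening: 0.587
finger_force: 0.0
[ 0.47949341 -0.23136705  0.15758059]
```

View pics/v2.png

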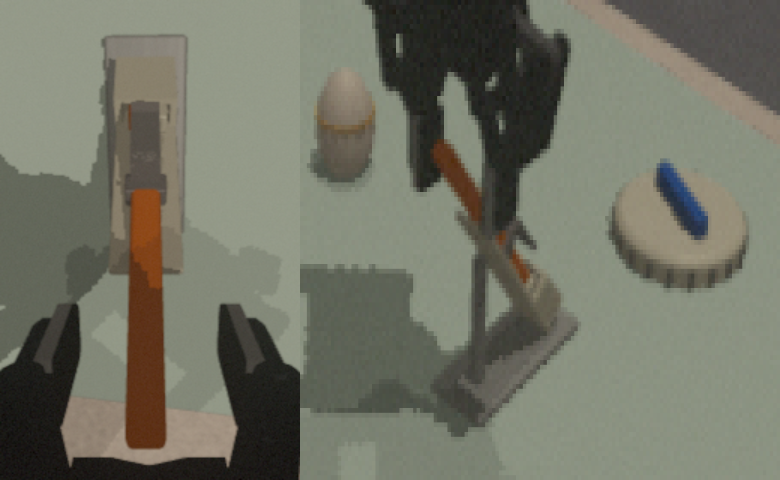

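The crop shows the brush centred between the fingers and running straight along tool x, with the hook on the far upper side. Next I close the gripper.

```bash
python3 -m handwheel '[[[0,0,0,0,0],[0,0,0,0,0],[0,0,0,0,0],[0,0,0,0,0],[0,0,0,0,0],[0,0,0,0,0],[0,0,0,0,0]]]' 25
```

```text
time: 4.35
eef_pos: [0.4789, -0.2307, 0.1569]
tcp_rot: [0.997, 0.074, 0.0, 0.0]
contact_force: [-1.9, 2.8, 5.0]
opening: 0.136
finger_force: 27.1
```

```bash
python3 -m handwheel '[[[0,-0.0037,0,-0.0047,0],[0,-0.0037,0,-0.0047,0],[0,-0.0037,0,-0.0047,0],[0,-0.0037,0,-0.0047,0],[0,0,0,0,0]]]' 
python3 -m handwheel '[[[0,0.0078,0,-0.0053,0],[0,0.0078,0,-0.0053,0],[0,0.0085,0,-0.0042,0],[0,0.0085,0,-0.0042,0],[0,0.0089,0,-0.003,0],[0,0.0089,0,-0.003,0],[0,0,0,0,0]]]'
python3 - <<'E'
from h import *
w=viewer.read_camera("wrist"); a=viewer.read_camera("side")[130:270,310:450]
cv2.imwrite("pics/v3.png",np.hstack([cv2.resize(w[40:360,220:420],(300,480)),cv2.resize(a,(480,480),interpolation=3)]))
E
```

```text
time: 4.77
eef_pos: [0.4638, -0.2333, 0.1762]
tcp_rot: [0.997, 0.073, 0.0, 0.001]
contact_force: [1.3, 1.0, 4.2]
opening: 0.135
finger_force: 26.7
time: 5.35
eef_pos: [0.5156, -0.2252, 0.2002]
tcp_rot: [0.997, 0.074, 0.001, 0.0]
contact_force: [-1.5, 0.1, -0.9]
opening: 0.133
finger_force: 28.1
```

View pics/v3.png

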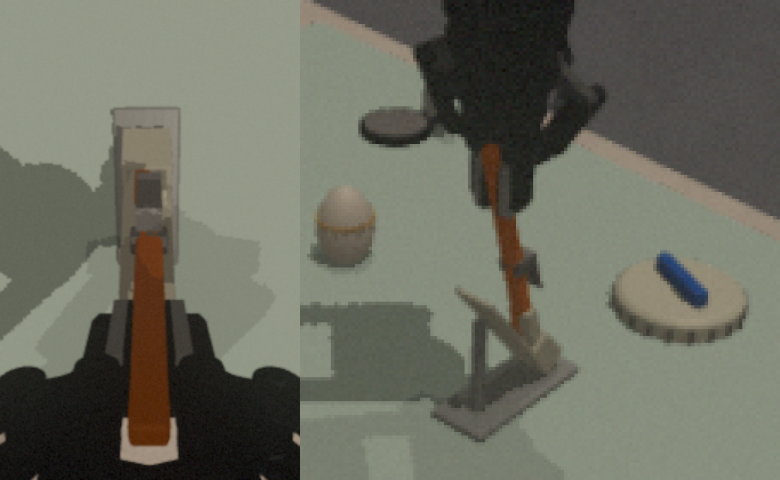

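The view shows the brush pivoting in the pads, now about 15° from vertical with its head still in the box mouth. I continue to upright, then lift out.

```bash
python3 -m handwheel '[[[0,0.0092,0,-0.0019,0],[0,0.0092,0,-0.0019,0],[0,0.0094,0,-0.0006,0],[0,0.0094,0,-0.0006,0],[0,0,0,0,0],[0,0,0,-0.01,0],[0,0,0,-0.02,0],[0,0,0,-0.03,0],[0,0,0,-0.03,0],[0,0,0,-0.03,0],[0,0,0,0,0]]]'
python3 - <<'E'
from h import *
w=viewer.read_camera("wrist");  cv2.imwrite("pics/w4.png",w); s=viewer.read_camera("side"); cv2.imwrite("pics/s4.png",s);a=s[70:270,280:480]
for n in ("brush_head","hook_zone","brush_grip"):
  for c in("side","wrist"):
    print(n,c,[(np.round(np.array(d["xy"])*[640,400],1).tolist(),round(d["confidence"],2)) for d in viewer.pinpoint(c,n)][:4])
print(get_state()["eef_pos"],get_state()["contact_force"])
cv2.imwrite("pics/v4.png",np.hstack([cv2.resize(w[40:360,220:420],(300,480)),cv2.resize(a,(480,480),interpolation=3)]))
E
```

```text
time: 6.37
eef_pos: [0.5535, -0.2215, 0.3346]
tcp_rot: [0.997, 0.073, 0.007, 0.005]
contact_force: [0.7, -0.8, 0.4]
opening: 0.138
finger_force: 28.8
brush_head side [([378.3, 179.9], 0.86), ([433.4, 377.8], 0.49)]
brush_head wrist [([316.1, 198.4], 0.91), ([473.8, 260.0], 0.79)]
hook_zone side [([301.2, 359.3], 0.78), ([382.1, 149.5], 0.66)]
hook_zone wrist [([468.9, 287.4], 0.76)]
brush_grip side [([285.6, 340.0], 0.83), ([382.6, 120.6], 0.68)]
brush_grip wrist [([470.0, 309.2], 0.72)]
[ 0.55011827 -0.2197462   0.32288557] [ 0.38416444 -0.6744467  -1.81517704]
```

View pics/v4.png

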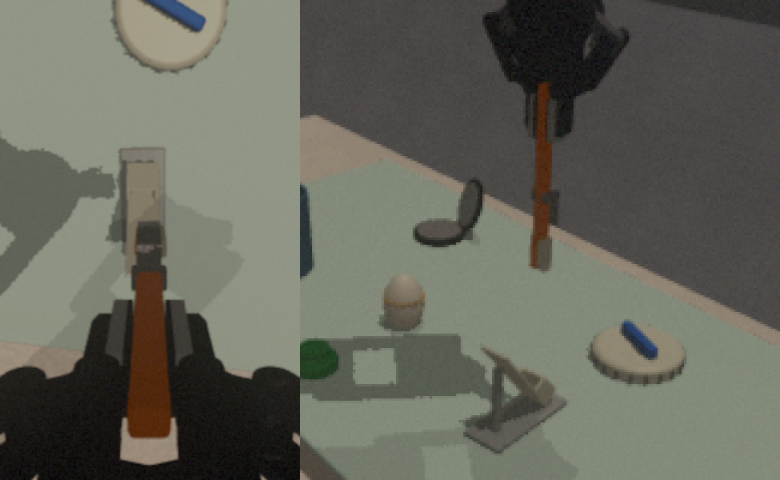

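```bash
cat >> h.py <<'E'
def projw(pt):
    p=viewer.camera_params("wrist");f=200/np.tan(np.radians(p["fov_y"]/2));H=p["hand_eye"]
    c=H[:3,:3].T@(np.asarray(pt)-H[:3,3]);return p["cx"]+f*c[0]/-c[2],p["cy"]-f*c[1]/-c[2]
E
python3 - <<'E'
from h import *
for al in (-8,-4,0,4,8,12):
    a=np.radians(al);A=np.array([np.sin(a),0,np.cos(a)]);g=np.array([0,0,-.0187])
    print(al,"head",np.round(projw(g+.142*A),1),"end+x face",np.round(projw(g-.028*A+.005*np.array([np.cos(a),0,-np.sin(a)])),1))
print(tri([ray("side",(378.3,179.9)),])[0] if 0 else "")
s=get_state();P=s["eef_pos"]
def projs(X):
    p=viewer.camera_params("side");f=200/np.tan(np.radians(p["fov_y"]/2));c=R.from_quat(p["attitude"]).as_matrix().T@(X-p["xyz"]);return np.round([p["cx"]+f*c[0]/-c[2],p["cy"]-f*c[1]/-c[2]],1)
Rt=R.from_quat(s["tcp_rot"]).as_matrix();print(P,Rt.round(3).tolist())
for al in(-8,-4,0,4,8):
    a=np.radians(al);A=np.array([np.sin(a),0,np.cos(a)]);g=np.array([0,0,-.0187])
    print(al,"side end/head",projs(P+Rt@(g-.028*A)),projs(P+Rt@(g+.142*A)))
im=cv2.imread("pics/s4.png");hsv=cv2.cvtColor(im,cv2.COLOR_BGR2HSV)
m=((hsv[...,0]<16)&(hsv[...,1]>150)&(hsv[...,2]>50));
for y in range(104,186,10): x=np.where(m[y,360:400])[0]+360; print(y,x.mean() if len(x) else None,end="; ")
E
```

```text
-8 head [318.2 209. ] end+x face [317. 290.]
-4 head [318.1 199.1] end+x face [317. 295.]
0 head [318.1 189.1] end+x face [317.  299.8]
4 head [318.1 179.2] end+x face [317.1 304.4]
8 head [318.1 169.2] end+x face [317.1 308.8]
12 head [318.1 159.2] end+x face [317.1 312.9]

[ 0.55011827 -0.2197462   0.32288557] [[0.989, 0.146, -0.002], [0.146, -0.989, 0.002], [-0.002, -0.002, -1.0]]
-8 side end/head [383.9 107.4] [372.4 186.6]
-4 side end/head [383.3 107.5] [375.3 185.4]
0 side end/head [382.7 107.7] [378.1 184. ]
4 side end/head [382.1 107.9] [380.9 182.3]
8 side end/head [381.4 108.3] [383.7 180.4]
104 381.5; 114 380.5; 124 379.5; 134 381.5; 144 380.5; 154 379.0; 164 380.0; 174 377.0; 184 None;
```

Brush is held upright (tilt about 0 ± 3°), hook facing +x. I carry it to just short of the cup, high, and look.

```bash
python3 -m handwheel '[[[0,-0.001,-0.01,0,0],[0,-0.002,-0.02,0,0],[0,-0.003,-0.03,0,0],[0,-0.003,-0.04,0,0],[0,-0.004,-0.04,0,0],[0,-0.004,-0.04,0,0],[0,-0.004,-0.04,0,0],[0,-0.004,-0.04,0,0],[0,-0.003,-0.04,0,0],[0,-0.003,-0.04,0,0],[0,-0.003,-0.04,0,0],[0,-0.001,-0.03,0,0]]]'
python3 -m handwheel '[[[0,0,-0.02,0,0],[0,0,-0.01,0,0],[0,0,-0.005,0,0],[0,0,0,0,0],[0,0,0,0,0],[0,0,0,0,0]]]'
python3 - <<'E'
from h import *
from scipy.optimize import least_squares
s=get_state();print(s["eef_pos"])
w=viewer.read_camera("wrist");cv2.imwrite("pics/w5.png",w)
for d in viewer.pinpoint("wrist","cup_mouth")[:2]:
    uv=np.array(d["xy"])*[640,400];print(uv,d["confidence"],atz(ray("wrist",uv),.15))
for d in viewer.outline_of("wrist","cup")[:1]:
    m=d["mask"].astype(np.uint8);print(d["confidence"],np.array(d["extent"])*[640,400,640,400]);cv2.imwrite("pics/m5.png",m*255)
E
```

```text
time: 7.77
eef_pos: [0.4539, 0.1834, 0.3245]
tcp_rot: [0.997, 0.074, -0.0, -0.001]
contact_force: [1.2, 0.3, -0.9]
opening: 0.132
finger_force: 28.7
time: 8.27
eef_pos: [0.4511, 0.214, 0.3246]
tcp_rot: [0.997, 0.073, -0.0, 0.0]
contact_force: [-0.3, 0.2, -0.4]
opening: 0.138
finger_force: 28.7
[0.45108064 0.21400682 0.32460197]
[322.368 121.4  ] 0.79 [0.51084505 0.21819518 0.15      ]
0.77 [283.904  80.52   88.512  81.6  ]
```

View pics/w5.png

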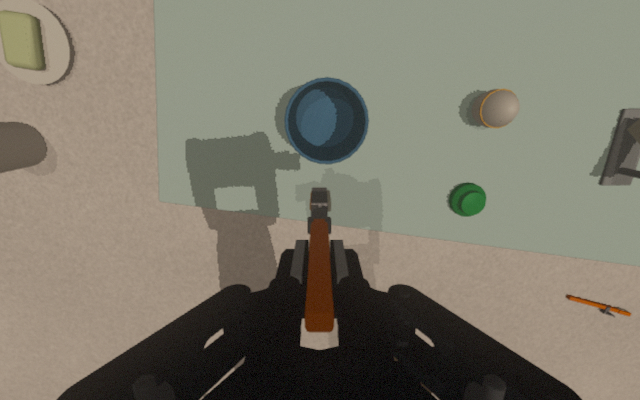

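```bash
python3 - <<'E'
from h import *
from scipy.optimize import least_squares
s=get_state();Rt=R.from_quat(s["tcp_rot"]).as_matrix();P=s["eef_pos"]
m=cv2.imread("pics/m5.png",0);w=cv2.imread("pics/w5.png")
hsv=cv2.cvtColor(w,cv2.COLOR_BGR2HSV)
b=((hsv[...,0]>95)&(hsv[...,0]<115)&(hsv[...,1]>85)).astype(np.uint8);b[:70]=0;b[172:]=0;b[:,:275]=0;b[:,380:]=0
b=cv2.morphologyEx(b,cv2.MORPH_OPEN,np.ones((3,3)))
for nm,M in(("net",m),("col",b*255)):
    c=max(cv2.findContours(M,0,1)[0],key=cv2.contourArea);h=cv2.convexHull(c)[:,0].astype(float)
    X=np.array([atz(ray("wrist",p),.15) for p in c[:,0].astype(float)])
    f=lambda q:np.hypot(X[:,0]-q[0],X[:,1]-q[1])-q[2]
    q=least_squares(f,[.51,.218,.045],loss="soft_l1",f_scale=.001).x
    print(nm,q,np.std(f(q)).round(4),"tool",(Rt.T@(np.array([q[0],q[1],.15])-P)).round(4))
cv2.imwrite("pics/v5.png",cv2.resize(w[175:345,280:360],(282*1,600),interpolation=cv2.INTER_CUBIC))
for al in (-4,0,4):
  a=np.radians(al);A=np.array([np.sin(a),0,np.cos(a)]);B=np.array([np.cos(a),0,-np.sin(a)]);g=np.array([0,0,-.0187])
  for dz in(.048,.058,.068):  # clip top distances from grip toward head
    print(al,dz,[np.round(projw(g+dz*A+x*B)[1],1) for x in(.005,.017)],"lip tip",round(projw(g+(dz+.038)*A+.019*B)[1],1),"head -x/+x",[round(projw(g+.142*A+x*B)[1],1) for x in(-.005,.005)])
E
```

```text
net [0.51032308 0.21497527 0.04386669] 0.0006 tool [0.0587 0.0077 0.1747]
col [0.51103533 0.22200606 0.02215672] 0.0035 tool [0.0604 0.0008 0.1747]
-4 0.048 [np.float64(228.0), np.float64(210.3)] lip tip 193.4 head -x/+x [np.float64(204.0), np.float64(194.0)]
-4 0.058 [np.float64(222.9), np.float64(206.0)] lip tip 190.5 head -x/+x [np.float64(204.0), np.float64(194.0)]
-4 0.068 [np.float64(218.3), np.float64(202.1)] lip tip 187.8 head -x/+x [np.float64(204.0), np.float64(194.0)]
0 0.048 [np.float64(223.4), np.float64(205.9)] lip tip 186.2 head -x/+x [np.float64(194.1), np.float64(184.1)]
0 0.058 [np.float64(217.5), np.float64(200.7)] lip tip 182.7 head -x/+x [np.float64(194.1), np.float64(184.1)]
0 0.068 [np.float64(212.2), np.float64(196.1)] lip tip 179.5 head -x/+x [np.float64(194.1), np.float64(184.1)]
4 0.048 [np.float64(218.9), np.float64(201.6)] lip tip 179.1 head -x/+x [np.float64(184.2), np.float64(174.1)]
4 0.058 [np.float64(212.2), np.float64(195.6)] lip tip 174.9 head -x/+x [np.float64(184.2), np.float64(174.1)]
4 0.068 [np.float64(206.1), np.float64(190.2)] lip tip 171.1 head -x/+x [np.float64(184.2), np.float64(174.1)]
```

View pics/v5.png

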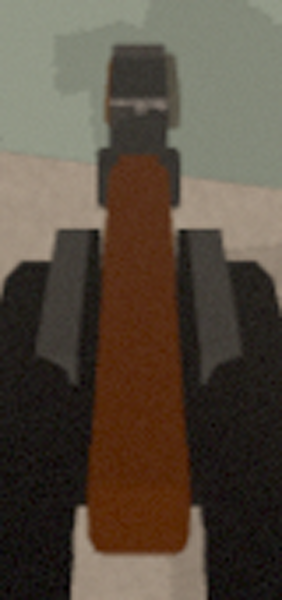

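```bash
python3 - <<'E'
from h import *
from scipy.optimize import least_squares
s=get_state();Rt=R.from_quat(s["tcp_rot"]).as_matrix();P=s["eef_pos"]
g=cv2.GaussianBlur(cv2.imread("pics/w5.png"),(0,0),1).astype(np.float32)
k=g[...,2]-0.9*g[...,0]  # red minus blue: low on the cup
c=(Rt.T@(np.array([.5106,.217,.15])-P))
T=np.linspace(0,2*np.pi,90,endpoint=False);rr=np.arange(.036,.054,.0005);pts=[]
for t in T:
    q=[c+[r*np.cos(t),r*np.sin(t),0] for r in rr];uv=np.array([projw(x) for x in q],np.float32)
    v=cv2.remap(k,uv[:,:1],uv[:,1:],1)[:,0];d=np.diff(v);i=d.argmax();pts.append(np.r_[q[i][:2]+.00025*np.array([np.cos(t),np.sin(t)]),d[i]])
X=np.array(pts)
f=lambda q:np.hypot(X[:,0]-q[0],X[:,1]-q[1])-q[2]
r=least_squares(f,[c[0],c[1],.045],loss="soft_l1",f_scale=.0007);q=r.x
print("cup centre in tool",q,np.median(np.abs(f(q))),"world",P+Rt@np.array([q[0],q[1],c[2]]))
im=cv2.imread("pics/w5.png");
for t in T: cv2.circle(im,tuple(int(round(a*1)) for a in projw([q[0]+q[2]*np.cos(t),q[1]+q[2]*np.sin(t),c[2]])),0,(0,0,255),-1)
cv2.imwrite("pics/v5b.png",cv2.resize(im[65:180,270:385],(575,575),interpolation=0))
# brush fit: alpha,x0,dz
o=[(218.4,0,.005),(204,0,.017),(187.7,.038,.019)]
def F(p):
    a,x0,dz=p;A=np.array([np.sin(a),0,np.cos(a)]);B=np.array([np.cos(a),0,-np.sin(a)]);G=np.array([x0,0,-.0187])
    return [projw(G+(dz+z)*A+x*B)[1]-y for y,z,x in o]+[(projw(G-.030*A-.005*B)[1]-331.4)/4,a/.05,(dz-.06)/.01]
b=least_squares(F,[0,0,.06]);print("alpha deg",np.degrees(b.x[0]),b.x,b.fun)
E
```

```text
Traceback (most recent call last):
  File "h.py", line 16, in projw
    p=viewer.camera_params("wrist");f=200/np.tan(np.radians(p["fov_y"]/2));H=p["hand_eye"]
ValueError: time passes only in moves, steps and waits
```

```bash
sed -i 's/    p=viewer.camera_params("wrist");f=200/    p=CP["wrist"];f=200/; s/    p=viewer.camera_params(c); f=200/    p=CP[c]; f=200/' h.py; echo 'CP={c:viewer.camera_params(c) for c in("wrist","side","top")}' >> h.py
cat > fit.py <<'E'
from h import *
from scipy.optimize import least_squares
def cupfit(fn,c,out=None,arc=(0,2*np.pi)):
    g=cv2.GaussianBlur(cv2.imread(fn),(0,0),1).astype(np.float32);k=g[...,2]-0.9*g[...,0]
    T=np.linspace(*arc,90,endpoint=False);rr=np.arange(.036,.054,.0005);pts=[]
    for t in T:
        q=[c+[r*np.cos(t),r*np.sin(t),0] for r in rr];uv=np.array([projw(x) for x in q],np.float32)
        v=cv2.remap(k,uv[:,:1].copy(),uv[:,1:].copy(),1)[:,0];d=np.diff(v);i=d.argmax();pts.append(q[i][:2]+.00025*np.array([np.cos(t),np.sin(t)]))
    X=np.array(pts);f=lambda q:np.hypot(X[:,0]-q[0],X[:,1]-q[1])-q[2]
    q=least_squares(f,[c[0],c[1],.045],loss="soft_l1",f_scale=.0007).x
    if out:
        im=cv2.imread(fn)
        for t in T: cv2.circle(im,tuple(int(round(a)) for a in projw([q[0]+q[2]*np.cos(t),q[1]+q[2]*np.sin(t),c[2]])),0,(0,0,255),-1)
        cv2.imwrite(out,cv2.resize(im[65:180,270:385],(575,575),interpolation=0))
    return q,np.median(np.abs(f(q)))
E
python3 - <<'E'
from fit import *
s=get_state();Rt=R.from_quat(s["tcp_rot"]).as_matrix();P=s["eef_pos"]
c=(Rt.T@(np.array([.5106,.217,.15])-P))
q,e=cupfit("pics/w5.png",c,"pics/v5b.png");print(q,e,"world",P+Rt@np.array([q[0],q[1],c[2]]))
o=[(218.4,0,.005),(204,0,.017),(187.7,.038,.019)]
def F(p):
    a,x0,dz=p;A=np.array([np.sin(a),0,np.cos(a)]);B=np.array([np.cos(a),0,-np.sin(a)]);G=np.array([x0,0,-.0187])
    return [projw(G+(dz+z)*A+x*B)[1]-y for y,z,x in o]+[(projw(G-.030*A-.005*B)[1]-331.4)/4,a/.05,(dz-.06)/.01]
b=least_squares(F,[0,0,.06],x_scale=[.1,.01,.01]);print("alpha deg",np.degrees(b.x[0]),b.x,b.fun)
E
```

```text
[0.05886444 0.00847693 0.04449435] 0.0001979874450588337 world [0.51059314 0.21422324 0.15000039]
alpha deg -1.6537562991810626 [-0.02886349 -0.00433105  0.07005974] [ 0.87889789 -0.51226037 -0.37766986 -0.02395801 -0.57726985  1.00597438]
```

View pics/v5b.png

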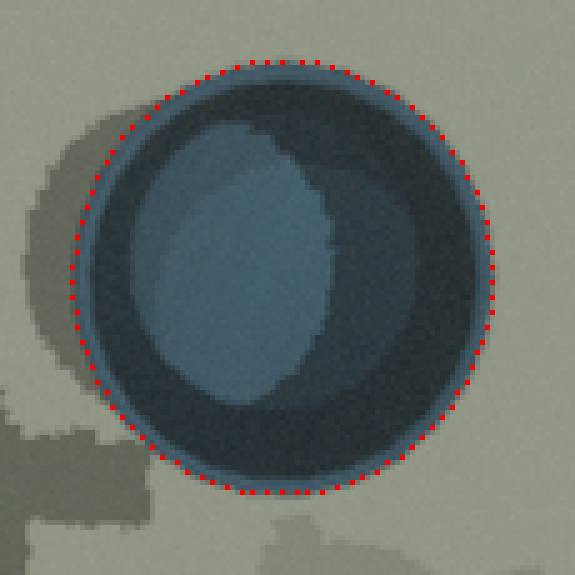

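```bash
python3 -m handwheel '[[[0,0.015,0.002,0,0],[0,0.028,0.002,0,0],[0,0.028,0.002,0,0],[0,0.02,0.0015,0,0],[0,0.0064,0,0,0],[0,0,0,0.008,0],[0,0,0,0.014,0],[0,0,0,0.016,0],[0,0,0,0.016,0],[0,0,0,0.01,0],[0,0,0,0.006,0],[0,0,0,0,0]]]'
python3 -m handwheel '[[[0,0,0,0,0],[0,0,0,0,0]]]'
python3 - <<'E'
from h import *
s=get_state();print(s["eef_pos"],s["contact_force"])
w=viewer.read_camera("wrist");cv2.imwrite("pics/w6.png",w)
Rt=R.from_quat(s["tcp_rot"]).as_matrix();C=Rt.T@(np.array([.5106,.2142,.15])-s["eef_pos"]);print("cup in tool",C)
im=cv2.resize(w[90:310,240:400],(580,800),interpolation=cv2.INTER_CUBIC)
im=cv2.resize(w[110:310,230:410],(540,600),interpolation=cv2.INTER_CUBIC)
for r,col in((.045,(0,0,255)),(.041,(0,255,255))):
  for t in np.linspace(-1.5,1.5,40):
    u,v=projw(C+[r*np.cos(t),r*np.sin(t),0]);cv2.circle(im,(int((u-230)*3),int((v-110)*3)),1,col,-1)
cv2.imwrite("pics/v6.png",im)
E
```

```text
time: 9.42
eef_pos: [0.5465, 0.2217, 0.2524]
tcp_rot: [0.997, 0.074, -0.002, 0.0]
contact_force: [-0.3, -0.0, -0.9]
opening: 0.14
finger_force: 28.7
time: 9.58
eef_pos: [0.5484, 0.222, 0.2559]
tcp_rot: [0.997, 0.074, 0.001, -0.0]
contact_force: [-1.2, -0.2, -1.2]
opening: 0.135
finger_force: 28.7
[0.54837454 0.22203222 0.25585002] [-1.24169461 -0.19900838 -1.19909281]
cup in tool [-0.03866058  0.00221458  0.1057967 ]
```

View pics/v6.png

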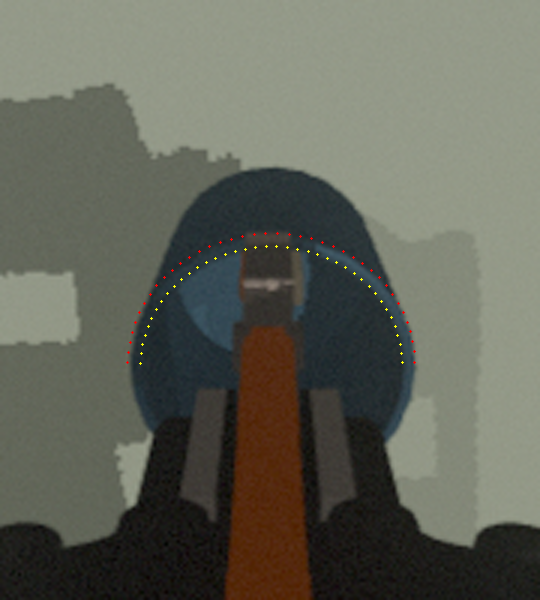

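The overlay shows the head entering the cup, with the lip tip at about (268,233) in the crop, level in the image with the far rim's outer edge. Since the tip is still about 20 mm above the rim, this puts it outside the wall. I continue down on numbers and touch only.

```bash
python3 -m handwheel '[[[0,0,0,0.004,0],[0,0,0,0.005,0],[0,0,0,0.004,0],[0,0,0,0.002,0],[0,0,0,0,0],[0,0,0,0,0]]]'
python3 -m handwheel '[[[0,0,0,0.002,0],[0,0,0,0.002,0],[0,0,0,0,0],[0,0,0,0,0]]]'
python3 -m handwheel '[[[0,0,0,0.002,0],[0,0,0,0.002,0],[0,0,0,0,0],[0,0,0,0,0]]]'
```

```text
time: 10.13
eef_pos: [0.5483, 0.2219, 0.2394]
tcp_rot: [0.997, 0.073, -0.0, -0.0]
contact_force: [0.4, -0.3, 0.0]
opening: 0.131
finger_force: 28.7
time: 10.47
eef_pos: [0.5483, 0.2219, 0.2356]
tcp_rot: [0.997, 0.073, 0.0, -0.0]
contact_force: [-0.7, 0.0, 0.5]
opening: 0.138
finger_force: 28.6
time: 10.8
eef_pos: [0.5482, 0.2219, 0.2315]
tcp_rot: [0.997, 0.073, -0.0, -0.0]
contact_force: [-0.3, 0.4, -2.3]
opening: 0.133
finger_force: 28.6
```

```bash
python3 - <<'E'
from h import *
s=get_state();Rt=R.from_quat(s["tcp_rot"]).as_matrix();C=Rt.T@(np.array([.5106,.2142,.15])-s["eef_pos"]);print("cup in tool",C)
w=viewer.read_camera("wrist");cv2.imwrite("pics/w7.png",w)
print("pred rim outer/inner row mid col",projw(C+[.045,0,0]),projw(C+[.041,0,0]))
for dy in(-.012,.012):
    print(dy,"pred",[np.round(projw(C+[np.sqrt(r*r-(dy-C[1])**2),dy-C[1],0]),1) for r in(.045,.041)])
    u=int(round(projw(C+[.042,dy-C[1],0])[0])); print(u,[(r,w[r,u].tolist()) for r in range(176,206,1)])
print([(r,w[r,319].tolist()) for r in range(180,224,2)])
E
```

```text
cup in tool [-0.03832724  0.00210242  0.08148751]
pred rim outer/inner row mid col (np.float64(320.5771541608678), np.float64(195.95112805121028)) (np.float64(320.5707931785609), np.float64(200.60473916020155))
-0.012 pred [array([303.3, 198.6]), array([303.4, 203.5])]
303 [(176, [55, 55, 42]), (177, [52, 49, 41]), (178, [60, 57, 49]), (179, [52, 51, 40]), (180, [55, 51, 40]), (181, [51, 50, 39]), (182, [55, 53, 41]), (183, [51, 47, 36]), (184, [54, 49, 39]), (185, [54, 50, 41]), (186, [49, 48, 40]), (187, [51, 48, 39]), (188, [48, 45, 35]), (189, [51, 49, 36]), (190, [52, 51, 41]), (191, [55, 51, 41]), (192, [46, 46, 31]), (193, [52, 50, 38]), (194, [45, 46, 34]), (195, [51, 49, 40]), (196, [52, 50, 37]), (197, [47, 46, 36]), (198, [52, 50, 38]), (199, [53, 48, 40]), (200, [62, 56, 45]), (201, [62, 55, 41]), (202, [61, 56, 43]), (203, [66, 55, 41]), (204, [74, 65, 47]), (205, [85, 75, 53])]
0.012 pred [array([332.7, 197.2]), array([332.7, 202. ])]
333 [(176, [55, 54, 45]), (177, [57, 55, 44]), (178, [59, 55, 44]), (179, [54, 52, 44]), (180, [60, 57, 49]), (181, [53, 48, 41]), (182, 
[... 261 characters left out ...]
43]), (195, [50, 46, 35]), (196, [49, 47, 36]), (197, [42, 42, 32]), (198, [53, 51, 41]), (199, [57, 50, 41]), (200, [55, 51, 42]), (201, [55, 51, 40]), (202, [62, 57, 45]), (203, [78, 69, 53]), (204, [82, 74, 51]), (205, [89, 77, 60])]
[(180, [52, 52, 43]), (182, [46, 44, 33]), (184, [50, 47, 34]), (186, [51, 50, 44]), (188, [64, 70, 76]), (190, [57, 63, 68]), (192, [46, 50, 54]), (194, [48, 50, 53]), (196, [49, 54, 57]), (198, [45, 50, 50]), (200, [48, 53, 56]), (202, [53, 55, 61]), (204, [85, 94, 103]), (206, [64, 73, 77]), (208, [46, 52, 55]), (210, [46, 48, 49]), (212, [46, 51, 55]), (214, [46, 48, 52]), (216, [41, 46, 48]), (218, [41, 46, 48]), (220, [34, 43, 52]), (222, [17, 41, 86])]
```

```bash
python3 -m handwheel '[[[0,-0.001,0,0.001,0],[0,0,0,0.0015,0],[0,0,0,0.0015,0],[0,0,0,0.0015,0],[0,0,0,0,0]]]'
python3 -m handwheel '[[[0,0,0,0.0015,0],[0,0,0,0.0015,0],[0,0,0,0.0015,0],[0,0,0,0.0015,0],[0,0,0,0,0]]]'
python3 -m handwheel '[[[0,0,0,0.0015,0],[0,0,0,0.001,0],[0,0,0,0.001,0],[0,0,0,0,0],[0,0,0,0,0]]]'
```

```text
time: 11.27
eef_pos: [0.547, 0.2217, 0.2257]
tcp_rot: [0.997, 0.073, -0.0, 0.0]
contact_force: [0.7, 0.7, -0.5]
opening: 0.137
finger_force: 28.6
time: 11.68
eef_pos: [0.547, 0.2217, 0.2197]
tcp_rot: [0.997, 0.073, -0.0, 0.0]
contact_force: [-1.4, 0.9, -0.6]
opening: 0.135
finger_force: 28.6
time: 12.1
eef_pos: [0.5472, 0.2217, 0.2166]
tcp_rot: [0.997, 0.073, -0.0, 0.0]
contact_force: [0.2, 0.8, -1.2]
opening: 0.135
finger_force: 28.6
```

```bash
python3 -m handwheel '[[[0,0,0,0.001,0],[0,0,0,0.001,0],[0,0,0,0,0]]]'|grep -E 'eef|contact'
python3 -m handwheel '[[[0,0,0,0.001,0],[0,0,0,0.001,0],[0,0,0,0,0]]]'|grep -E 'eef|contact'
```

```text
eef_pos: [0.5471, 0.2217, 0.2145]
contact_force: [-0.0, -0.6, -1.3]
eef_pos: [0.5471, 0.2217, 0.2124]
contact_force: [0.4, -0.0, -0.3]
```

```bash
python3 -m handwheel '[[[0,0,0,0.001,0],[0,0,0,0.001,0],[0,0,0,0,0]]]'|grep -E 'eef|contact'
python3 -m handwheel '[[[0,0,0,0.001,0],[0,0,0,0,0]]]'|grep -E 'eef|contact'
```

```text
eef_pos: [0.5471, 0.2217, 0.2104]
contact_force: [0.1, 0.8, -0.8]
eef_pos: [0.5471, 0.2217, 0.2095]
contact_force: [-0.3, 0.3, -1.1]
```

```bash
python3 -m handwheel '[[[0,0,0,0.001,0],[0,0,0,0.001,0],[0,0,0,0,0]]]'|grep -E 'eef|contact'
python3 -m handwheel '[[[0,0,0,0.001,0],[0,0,0,0,0]]]'|grep -E 'eef|contact'
```

```text
eef_pos: [0.5471, 0.2217, 0.2074]
contact_force: [-0.6, -1.0, -0.6]
eef_pos: [0.5471, 0.2217, 0.2065]
contact_force: [0.7, 0.3, -1.4]
```

```bash
python3 -m handwheel '[[[0,0,0,0.001,0],[0,0,0,0,0]]]'|grep -E 'eef|contact'
python3 -m handwheel '[[[0,0,0,0.001,0],[0,0,0,0,0]]]'|grep -E 'eef|contact'
```

```text
eef_pos: [0.5471, 0.2217, 0.2055]
contact_force: [0.7, -0.0, -0.7]
eef_pos: [0.5473, 0.2218, 0.2053]
contact_force: [-0.2, -0.5, 0.7]
```

```bash
python3 -m handwheel '[[[0,0,0,0.0005,0],[0,0,0,0,0]]]'|grep -E 'eef|contact'
```

```text
eef_pos: [0.5474, 0.2218, 0.2053]
contact_force: [-1.1, -0.2, 4.7]
```

```bash
python3 -m handwheel '[[[0,0,0,0,0],[0,0,0,0,0],[0,0,0,0,0],[0,0,0,0,0]]]'
python3 - <<'E'
from h import *
viewer.read_camera("wrist");viewer.read_camera("side")
for c in("wrist","side"):
  for n in("brush_head","hook_zone","cup_mouth"):print(c,n,[(np.round(np.array(d["xy"])*[640,400],1).tolist(),round(d["confidence"],2)) for d in viewer.pinpoint(c,n)][:3])
print(get_state()["contact_force"])
E
```

```text
time: 14.27
eef_pos: [0.5475, 0.2218, 0.2052]
tcp_rot: [0.997, 0.073, 0.0, -0.0]
contact_force: [-1.9, -0.4, 5.2]
opening: 0.135
finger_force: 29.3
wrist brush_head []
wrist hook_zone [([320.1, 226.2], 0.93)]
wrist cup_mouth []
side brush_head [([313.2, 380.5], 0.89), ([433.8, 379.5], 0.46)]
side hook_zone [([306.0, 360.6], 0.91), ([274.5, 142.9], 0.61), ([266.9, 149.8], 0.43)]
side cup_mouth [([264.0, 152.0], 0.86)]
[-2.28136851 -0.22849383  4.56949787]
```

The hook bears at about 5 N, at the predicted height, and the head is out of sight inside the cup. Next I release gently.

```bash
python3 -m handwheel '[[[0.014,0,0,-0.0002,0],[0.016,0,0,0,0],[0.02,0,0,0,0],[0.025,0,0,0,0],[0.03,0,0,0,0],[0.04,0,0,0,0],[0.04,0,0,0,0]]]'
python3 - <<'E'
from h import *
w=viewer.read_camera("wrist");cv2.imwrite("pics/w8.png",w);hsv=cv2.cvtColor(w,cv2.COLOR_BGR2HSV)
m=((hsv[...,0]<14)&(hsv[...,1]>150)&(hsv[...,2]>50));m[:,:270]=0;m[:,370:]=0
ys=[y for y in range(150,400) if m[y].sum()>4];print(ys[0],ys[-1],[(y,round(np.where(m[y])[0].mean(),1),int(m[y].sum())) for y in ys[::12]])
E
```

```text
time: 15.25
eef_pos: [0.5472, 0.2218, 0.2043]
tcp_rot: [0.997, 0.073, -0.0, 0.0]
contact_force: [1.1, 0.0, -0.8]
opening: 0.468
finger_force: 0.0
222 335 [(222, np.float64(319.0), 13), (234, np.float64(319.0), 17), (246, np.float64(319.5), 18), (258, np.float64(319.0), 21), (270, np.float64(319.5), 22), (282, np.float64(320.0), 22), (294, np.float64(319.5), 26), (306, np.float64(319.5), 26), (318, np.float64(320.3), 26), (330, np.float64(319.5), 28)]
```

```bash
python3 -m handwheel '[[[0.04,0,0,-0.005,0],[0.04,0,0,-0.015,0],[0.04,0,0,-0.025,0],[0.04,0,0,-0.03,0],[0.04,0,0,-0.03,0],[0.04,0,0,-0.02,0],[0.04,0,0,0,0],[0.04,0,0,0,0],[0.04,0,0,0,0],[0.04,0,0,0,0]]]'
python3 - <<'E'
from h import *
s=viewer.read_camera("side");viewer.read_camera("wrist")
for c in("side","wrist"):
  for n in("brush_grip","hook_zone","brush_head","cup_mouth"):print(c,n,[(np.round(np.array(d["xy"])*[640,400],1).tolist(),round(d["confidence"],2)) for d in viewer.pinpoint(c,n)][:3])
hsv=cv2.cvtColor(s,cv2.COLOR_BGR2HSV);m=((hsv[...,0]<16)&(hsv[...,1]>140)&(hsv[...,2]>50))[90:170,240:310]
y,x=np.where(m);print(len(y),[(int(r)+90,round(x[y==r].mean()+240,1),int((y==r).sum())) for r in np.unique(y)[::5]])
def ps(X):
    p=CP["side"];f=200/np.tan(np.radians(p["fov_y"]/2));c=R.from_quat(p["attitude"]).as_matrix().T@(X-p["xyz"]);return np.round([p["cx"]+f*c[0]/-c[2],p["cy"]-f*c[1]/-c[2]],1)
b=np.array([.5432,.219,0]);print("pred end, underside, mouth",ps(b+[0,0,.256]),ps(b+[0,0,.15]),ps(np.array([.5106,.2142,.15])))
E
```

```text
time: 16.13
eef_pos: [0.5464, 0.2216, 0.3271]
tcp_rot: [0.997, 0.073, -0.002, 0.0]
contact_force: [0.1, -0.1, -0.5]
opening: 0.468
finger_force: 0.0
side brush_grip [([287.8, 342.1], 0.7), ([277.7, 126.6], 0.65)]
side hook_zone [([302.2, 361.4], 0.8), ([273.5, 143.4], 0.7)]
side brush_head [([436.3, 381.2], 0.72), ([313.1, 382.8], 0.61)]
side cup_mouth [([266.7, 148.2], 0.94)]
wrist brush_grip [([317.3, 200.3], 0.87), ([559.3, 337.6], 0.73)]
wrist hook_zone [([582.6, 344.3], 0.75), ([321.2, 177.7], 0.6)]
wrist brush_head [([604.3, 347.8], 0.78), ([316.7, 165.1], 0.75)]
wrist cup_mouth [([318.3, 204.6], 0.77)]
136 [(115, np.float64(272.5), 4), (120, np.float64(273.5), 4), (125, np.float64(274.0), 3), (130, np.float64(274.5), 4), (135, np.float64(275.0), 3), (140, np.float64(275.5), 4), (145, np.float64(274.5), 2), (150, np.float64(276.5), 4)]
pred end, underside, mouth [273.4 112.5] [276.5 146.4] [267.9 149.6]
```

The side-view line of the brush runs (272.5,115) to (276.5,150), and a vertical hanging brush predicts (273.4,112.5) to (276.5,146.4). It hangs upright on the rim with the gripper clear, so I hand in.

```bash
python3 -c "
from plant import sign_off
print(sign_off())"
```

```text
the job is handed in; nothing more can be done
None
```

The brush hangs upright by its hook on the cup's far rim and the job is handed in (16 s used), but the hand-in returned no verdict: I felt the hook bear at about 5 N before letting go and the side-camera line matches a vertical brush, while I did not re-measure the cup or bystanders at the end, and I viewed 11 pictures, one over the limit of 10.

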